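Tip soaked potatoes from their wash basket into the peeler's feed hopper

ROBOT

A 6-joint arm with a two-finger parallel gripper is mounted at the origin on a cart in front of the work surface, level with it; the furniture and walls round the work are solid. World frame = base frame: x ahead of the robot, y to its left, z up, the work surface at z = 0. Lengths are in mm, angles in rad, forces in N, time in s.
With the tool pointing down it reaches from about 300 to 825 mm from the base axis. Payload 5.4 kg.
Tool frame: the origin (TCP) lies midway between the tips of the shut fingers; the grasp point (between the pads) lies 19 mm behind it; z points along the fingers, y is the line along which they close (so a half turn about z gives the same grasp; the last joint's range is limited). The gripper opens to 92 mm and grips with 3 to 60 N. Pads are 20 mm wide; open, the fingers measure 128 mm over their backs; the gripper's body (75 mm by 189 mm) begins 69 mm behind the grasp point.
Start: joints at [-1.409, 0.158, 1.597, -0, 1.386, -0.21], TCP at [208.869, -535.705, 214.601] pointing down, gripper open.
Joint ranges: [-2.91, 2.91], [-0.94, 2.29], [0.18, 2.7], [-1.29, 4.43], [0.17, 2.64], [-3, 3]. Speed limits (rad/s): [2.57, 2.57, 3.14, 3.14, 3.14, 3.14].

INTERFACE

Orientations are given as a unit quaternion [x, y, z, w].
In Python, from bench import bot gives the robot as it stands. The module is installed in compiled form; this text tells all that it offers.
- The arm moves only by the tool send_rows, never from a script. Its argument "plan" is a list of rows, each an object with "offset": the shift along the tool's x, y, z normalised to -1 to 1, where 1 is 0.5 m, a list of three; "delta_rot": the turn, a rotation vector about the tool's x, y, z normalised to -1 to 1, where 1 is 180 degrees, a list of three. In form: [{"offset": [x, y, z], "delta_rot": [rx, ry, rz]}, ...]. A call has exactly 5 rows; each row is the pose to reach, as a shift and turn from the pose commanded when the call began, along the tool's axes at that moment, turning the shorter way round; what a row does not reach only later rows make up. A row lasts 1/8 s, in which the tool goes at most 62.5 mm and 10.7 degrees, less where a joint would pass 70% of its speed; a pose out of reach is approached as far as the arm can. A call with a number of a shift or a turn outside -1 to 1 is refused whole. A call with a gripper value outside its range is refused whole. "gripper" is the opening, from 0 (shut) to 1 (fully open), set as the call begins (left out, the last holds). The fingers move at their own pace and stop on an object; the grip force is fixed at half the most. Time passes only in rows, so rows that repeat a pose let the fingers close, or fill a call up. It gives the time, the measured TCP pose, the force, the opening and the grip force at its end, in the units of the state.
- bot.read_state(): the state, without advancing time (a new reading comes with each control period).
- bot.grab_frame(name): name is "side" or "top" or "wrist"; returns the picture (400x640x3 uint8, red, green, blue); there is no depth.
- bot.camera_model(name): a dict with "mtx" (3x3 intrinsics, pixels), "R" (3x3) and "t" (3): a world point X has camera coordinates R X + t. Camera axes: x right, y down, z forward; pixel columns grow to the right and rows downward; lengths in mm; the calibration is good to about 2 mm. A picture is of the moment at which its call begins: read the wrist's pose just before it. camera_model takes no time and is no camera call; for the wrist camera it gives the pose at the moment of the call.
- bot.hand_in(): hands the job in; it is judged then, once.
The state is a dict: "clock": time; "joint_positions": joint angles; "joint_velocities": joint speeds; "tau": joint torques, N m; "tool_pos": TCP position; "tcp_rot": TCP orientation; "force": force on the tool from outside, world axes, zero at the start; "ft_torque": the same for the moment, N m; "finger_gap": opening from 0.0 (shut) to 1.0 (fully open); "gripper_force": force on a finger pad.
Only numpy, scipy, OpenCV 4.12 (cv2) and the standard library are available. Lean on these libraries where they do the work, as an engineer would, in place of code of your own. Each camera call takes 0.05 s, during which the arm holds its last target. There are 200 camera calls.

TASK

Lift the basket of potatoes out of the wash tub by its swinging handle and stand it on the peeler's rest rods with its front hook over the hopper rail, then let go. Take the basket again by the bar along its back and tip it over the rail, hook still on, so that all five potatoes drop into the feed hopper; then lower the empty basket back level onto the rods, still hooked, and let go. Leave the coffee cup and the teaspoon as they are.

Things in the scene. Friction and masses are not known exactly. Their poses are not given: they have to be found in the camera images.
- tub: White plastic open wash tub, fixed, 262 x 150 mm at the rim (13 mm grip tabs at the ends), 105 mm tall, floor 5 mm. Origin: centre of its underside; x along its length, the same way as the basket's x. The basket stands in it with 8 to 13 mm of room all round, too narrow for a finger, its rim 35 mm below the tub's; only the swinging handle sticks out.
- basket: Perforated steel basket, 106 mm wide (y), x from -98 to +127 mm, 68 mm tall without handle, 0.3 kg. Origin: underside, on the centre line; x points to the pouring front, z up. Floor from x = -45 to 35 mm; front wall rises at 45 degrees to x = 100 mm, rear wall leans out 35 degrees to x = -91 mm. It empties when tipped front down by about 70 degrees.
- hook_slot (a point): Middle of the slot of the hook (lip 92 mm wide, with a flange turned down at x = 124 mm to z = 48 mm), at (108, 0, 57.5) mm in the basket's frame, axes as the basket's. Open below, 27 mm wide in x; the lip's underside is 6.5 mm above this point. With the basket on the rods and hooked, it lies on the rail's axis, give or take 8 mm in x.
- rear_bar (a point): Middle of the round steel bar, 12 mm thick, 106 mm long along y, that tops the basket's rear wall, at (-91.5, 0, 66) mm in the basket's frame, axes as the basket's. The wall runs down and forward from it, 35 degrees from vertical, so fingers that straddle bar and wall point forward and down, 35 to 40 degrees from vertical.
- bail (a joint): Angle of the basket's swinging handle (rad): 0 upright, positive leaning to the basket's front (stop at 0.35), negative to its back (stop at -0.7), where it is in the way of a hand at the rear bar. The hinge holds the handle where it is left but cannot hold the basket. Hinge axis along the basket's y through point bail_hub.
- bail_grip (a point): Middle of the black round grip, 16 mm thick, 60 mm long along y, on the swinging handle, 90 mm from its hinge axis; z points away from the hinge along the handle's arms, which stand 118 mm apart.
- peeler: Steel bench peeler, fixed: drum 150 mm wide, 250 mm tall (axis at x = 205 mm), with an open feed hopper. Origin: on the work surface below the middle of the rail; x points from the rest rods over the rail into the hopper, z up. Two 8 mm rest rods along x at y = -30 and 30 mm, tops at z = 40 mm, reach from x = -22 to -178 mm, ends turned up to z = 51 mm.
- rail (a point): Middle of the hook rail, a round steel bar 10 mm thick along y between the hopper's cheeks, its axis 97.5 mm above the work surface. Axes as the peeler's.
- hopper (a point): Point in the hopper, (75, 0, 30) mm in the peeler's frame. The hopper reaches from x = -22 mm (inlet wall, 62 mm tall, below and before the rail) to x = 126 mm (back wall, 176 mm tall), between cheeks at y = -76 and 76 mm whose tops rise from z = 116 mm at the rail to 165 mm; its floor slopes down to a pocket at z = 14 mm.
- coffee_cup: Striped espresso cup, 65 x 88 x 50 mm, bystander near one end of the tub; origin: centre of its underside.
- teaspoon: Steel teaspoon, 130 mm long, bystander lying behind the rest rods; origin: centre of its underside.
- potato_0: One of the five small potatoes, about 46 x 35 x 33 mm, 35 g, in the basket; origin: its middle, long axis y.
- potato_1: One of the five small potatoes, about 46 x 35 x 33 mm, 35 g, in the basket; origin: its middle, long axis y.
- potato_2: One of the five small potatoes, about 46 x 35 x 33 mm, 35 g, in the basket; origin: its middle, long axis y.
- potato_3: One of the five small potatoes, about 46 x 35 x 33 mm, 35 g, in the basket; origin: its middle, long axis y.
- potato_4: One of the five small potatoes, about 46 x 35 x 33 mm, 35 g, in the basket; origin: its middle, long axis y.
- bail_hub (a point): Point on the handle's hinge axis in the middle of the basket, at (4, 0, 75) mm in the basket's frame. Axes as the basket's.
Not all that is in view belongs to the job. What is shaped like the potato_0 but red is not meant.

How it is judged (in metres and radians):
On the way, in this order (a step that is already met when the one before it is completed fails the run):
1. the full basket stands level on the rest rods with its hook over the rail, let go, all five potatoes still in it (x of hook_slot in the frame of rail between -0.016 and 0.016 m and y of hook_slot in the frame of rail between -0.03 and 0.03 m and z of hook_slot in the frame of rail between -0.01 and 0.01 m and angle between basket's own z axis and vertical below 0.1 rad and angle between the x axis of basket and the x axis of peeler, either way round below 0.25 rad and contact force between the fingers and basket below 0.2 N and distance between each of potato_0, potato_1, potato_2, potato_3, potato_4 and bail_hub below 0.1 m), for 0.2 s.
2. the basket is tipped front down by more than 0.8 rad with its hook on the rail (angle between basket's own z axis and vertical above 0.8 rad and distance between hook_slot and rail below 0.03 m), for 0.1 s.
At the end, for the whole second after the job is handed in: All five potatoes lie still in the feed hopper, below 10 mm above the rail; the basket is at rest on the rods, level within 0.1 rad, square to the rail within 0.25 rad, its hook slot within 16 mm of the rail across it, 10 mm in height and 30 mm along it; fingers off it (x of hook_slot in the frame of rail between -0.016 and 0.016 m and y of hook_slot in the frame of rail between -0.03 and 0.03 m and z of hook_slot in the frame of rail between -0.01 and 0.01 m and angle between basket's own z axis and vertical below 0.1 rad and angle between the x axis of basket and the x axis of peeler, either way round below 0.25 rad and contact force between the fingers and basket below 0.2 N and linear speed of basket below 0.02 m/s and x of potato_0 in the frame of rail between -0.018 and 0.126 m and y of potato_0 in the frame of rail between -0.076 and 0.076 m and z of potato_0 in the frame of rail between -0.095 and 0.01 m and linear speed of each of potato_0, potato_1, potato_2, potato_3, potato_4 below 0.05 m/s and x of potato_1 in the frame of rail between -0.018 and 0.126 m and y of potato_1 in the frame of rail between -0.076 and 0.076 m and z of potato_1 in the frame of rail between -0.095 and 0.01 m and x of potato_2 in the frame of rail between -0.018 and 0.126 m and y of potato_2 in the frame of rail between -0.076 and 0.076 m and z of potato_2 in the frame of rail between -0.095 and 0.01 m and x of potato_3 in the frame of rail between -0.018 and 0.126 m and y of potato_3 in the frame of rail between -0.076 and 0.076 m and z of potato_3 in the frame of rail between -0.095 and 0.01 m and x of potato_4 in the frame of rail between -0.018 and 0.126 m and y of potato_4 in the frame of rail between -0.076 and 0.076 m and z of potato_4 in the frame of rail between -0.095 and 0.01 m); the robot touches nothing.
It fails at once if the coffee cup is shifted by more than 30 mm or tipped over (distance of coffee_cup from where it was at the start of the episode above 0.03 m or angle between coffee_cup's own z axis and vertical above 0.5 rad).
It fails at once if the teaspoon is shifted by more than 30 mm (distance of teaspoon from where it was at the start of the episode above 0.03 m).
It also fails if it takes over 66 s, if anything falls off the work surface, if the arm or the gripper's body presses on something with over 40 N, if the wrist force passes 120 N, or if a joint passes its speed limit or range.

## Working session

There is one attempt and no reset: what is moved stays moved. The work goes in short steps, Python scripts to look and compute and a tool call to move; the robot and the scene stay as the last step left them, time stands still between calls to the robot, and variables do not carry over. Pictures are saved under pics/ and viewed, at most 10 in all, crops included, and the job is handed in when it is done.

Besides the shell and the picture viewer there is one more tool, called after ">>>" as name(argument=value, ...), one argument or row to a line, values as JSON. send_rows: Moves the arm, as the interface text tells. Scaled input: -1 to 1 covers 0.5 m each way for a shift and 180 degrees each way for a turn. Its arguments: {"type":"object","properties":{"plan":{"type":"array","items":{"type":"object","properties":{"offset":{"type":"array","items":{"type":"number"}},"delta_rot":{"type":"array","items":{"type":"number"}}}}},"gripper":{"type":"number"}},"required":["plan"]}

```bash
mkdir -p pics; python3 - <<'E'
from bench import bot
import cv2,numpy as np
s=bot.read_state();print({k:np.round(v,3) for k,v in s.items()})
for n in("side","top"):
    f=bot.grab_frame(n);cv2.imwrite(f"pics/{n}0.png",f[:,:,::-1])
    c=bot.camera_model(n);print(n,np.round(c["mtx"],1).tolist(),np.round(c["R"],4).tolist(),np.round(c["t"],1).tolist())
E
```

```text
{'clock': np.float64(0.0), 'joint_positions': array([-1.409,  0.159,  1.598,  0.   ,  1.386, -0.21 ]), 'joint_velocities': array([-0.   ,  0.   ,  0.   ,  0.   , -0.001,  0.001]), 'tau': array([-0.0000e+00, -3.8558e+01, -3.2210e+01,  7.0000e-02,  3.8000e-02,
       -0.0000e+00]), 'tool_pos': array([ 208.78 , -535.096,  213.627]), 'tcp_rot': array([ 0.983,  0.185,  0.   , -0.001]), 'force': array([0.21 , 0.034, 0.402]), 'ft_torque': array([ 0.012,  0.002, -0.067]), 'gripper_force': np.float64(0.0), 'finger_gap': np.float64(1.002)}
side [[362.5, 0.0, 318.1], [0.0, 362.5, 201.7], [0.0, 0.0, 1.0]] [[-0.918, -0.3962, -0.015], [-0.2123, 0.5233, -0.8253], [0.3349, -0.7544, -0.5645]] [538.1, 216.7, 782.5]
top [[496.9, 0.0, 316.4], [0.0, 496.9, 200.9], [0.0, 0.0, 1.0]] [[0.0643, -0.9979, 0.0007], [-0.9715, -0.0628, -0.2285], [0.2281, 0.014, -0.9735]] [-19.6, 605.4, 980.5]
```

View pics/top0.png

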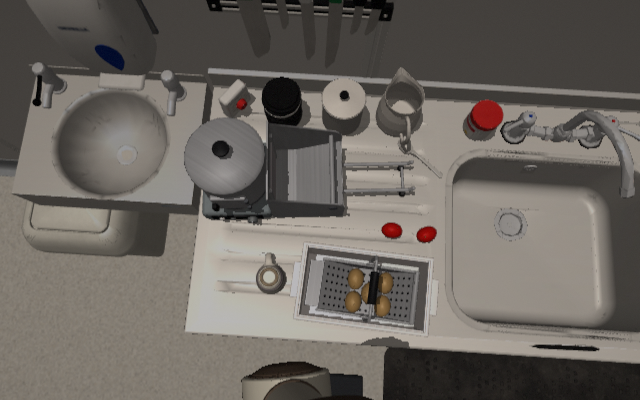

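View pics/side0.png

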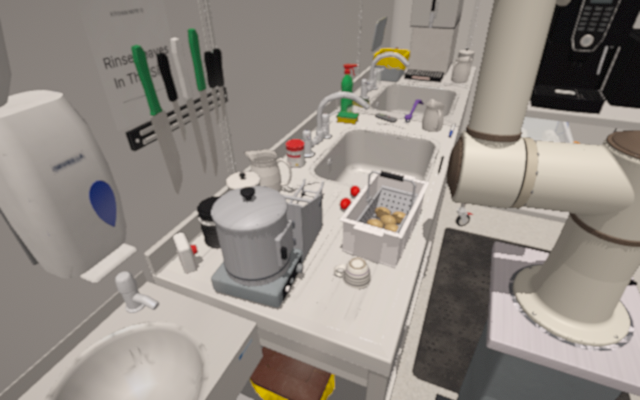

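The top view shows the tub around (365,288) with the basket's hook end on the left (316,285) and the black grip at (375,288). The peeler is at (222,155), its hopper at (305,170) and its rods at (345–412,163–192). The spoon is near (425,160) and the cup at (269,277). The red ovals at (391,230) and (427,234) are decoys. The brown potatoes in the basket are the ones meant. I'll enlarge this area.

```bash
python3 - <<'E'
import cv2
f=cv2.imread("pics/top0.png")[140:340,185:450]
cv2.imwrite("pics/crop0.png",cv2.resize(f,None,fx=3,fy=3,interpolation=cv2.INTER_CUBIC))
E
```

```text
(no output)
```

View pics/crop0.png

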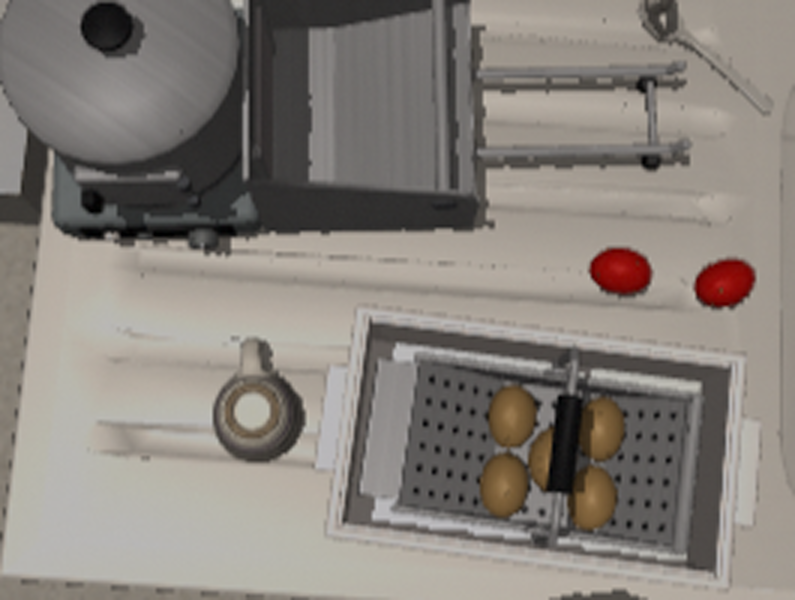

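```bash
python3 - <<'E'
import cv2
f=cv2.imread("pics/top0.png")[115:227,260:420]
cv2.imwrite("pics/crop1.png",cv2.resize(f,None,fx=5,fy=5,interpolation=cv2.INTER_CUBIC))
E
```

```text
(no output)
```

View pics/crop1.png

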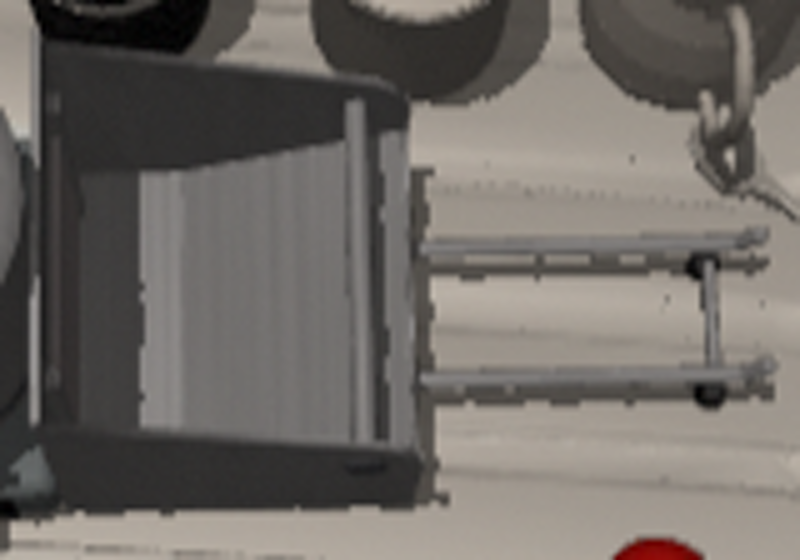

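Rail: crop1 (355,100)→(366,441). Rods: crop1 (425,246)→(745,240) and (425,380)→(740,376), tips at (762,236) and (766,366). Tub rim corners in crop0: (357,310), (745,355), (727,583), (328,532). Grip centre: crop0 (565,444). Next I'll fit the planar poses.

```bash
cat > h.py <<'E'
from bench import bot
import numpy as np,cv2
from scipy.optimize import least_squares
from scipy.spatial.transform import Rotation as Ro
C=bot.camera_model("top")
def proj(P,c=C):
    q=np.atleast_2d(P)@c["R"].T+c["t"]; q=q@c["mtx"].T; return q[:,:2]/q[:,2:]
def T(p,P):
    P=np.atleast_2d(P).astype(float); a=p[2]; 
    return np.c_[P[:,0]*np.cos(a)-P[:,1]*np.sin(a)+p[0],P[:,0]*np.sin(a)+P[:,1]*np.cos(a)+p[1],P[:,2]]
def c0(P): return np.array(P)/3+[185,140]-1/3
def c1(P): return np.array(P)/5+[260,115]-.4
def ldist(q,a,b):
    d=(b-a)/np.linalg.norm(b-a); r=q-a; return r[:,0]*d[1]-r[:,1]*d[0]
def ray(px,z,c=C):
    d=c["R"].T@np.linalg.inv(c["mtx"])@np.r_[px,1]; o=-c["R"].T@c["t"]; return o+d*(z-o[2])/d[2]
def cmd(dpos,rotvec=None): pass
E
python3 - <<'E'
from h import *
# peeler
def f(p):
    r=[]
    r+=list((proj(T(p,[0,-76,97.5]))-c1([355,100])).ravel())
    r+=list(ldist(proj(T(p,[[0,-60,97.5],[0,50,97.5]])),c1([355,100]),c1([366,441])))
    for y,a,b,t in((-30,(425,246),(745,240),(764,236)),(30,(425,380),(740,376),(768,366))):
        r+=list(ldist(proj(T(p,[[-40,y,36],[-165,y,36]])),c1(a),c1(b)))
        r+=list((proj(T(p,[-178,y,48]))-c1(t)).ravel()*.5)
    return r
s=least_squares(f,[420,0-100,np.pi/2]);print("peeler",s.x,np.round(s.fun,2))
tub=[[131,-75,105],[-131,-75,105],[-131,75,105],[131,75,105]]
o=c0([(357,310),(745,355),(727,583),(328,532)])
g=lambda p:(proj(T(p,tub))-o).ravel()
s2=least_squares(g,[200,-200,np.pi/2]);print("tub",s2.x,np.round(s2.fun,2))
b=[[-91.5,-53,71],[-91.5,53,71],[127,-46,70],[127,46,70],[100,-46,70],[100,46,70]]
ob=c0([(697,390),(682,552),(378,360),(363,495),(415,365),(395,507)])
g=lambda p:(proj(T(p,b))-ob).ravel()
s3=least_squares(g,[200,-200,np.pi/2]);print("basket",s3.x,np.round(s3.fun,2))
for th in(-.7,-.3,0,.1,.2,.3,.35):
    print(th,proj(T(s3.x,[4+90*np.sin(th),0,80+90*np.cos(th)])),c0([565,444]))
print(np.linalg.inv(C["R"])@-C["t"])
E
```

```text
peeler [668.96058444  -8.37771927   1.65143982] [ 0.25  0.29  0.19 -0.22 -0.29 -0.48 -0.44 -0.19  0.39  0.55 -0.02 -0.01]
tub [429.62214074 -85.87237908   1.51338919] [-0.76 -1.46  0.52 -0.57  1.21  0.9  -0.99  0.88]
basket [425.86279715 -99.87253253   1.50607812] [-0.32  0.67  0.27 -0.42 -0.31  0.35 -1.32  0.66  0.37  0.38  1.3  -1.58]
-0.7 [[402.52384102 292.12926865]] [373.         287.66666667]
-0.3 [[387.09874029 289.43379045]] [373.         287.66666667]
0 [[372.95644006 287.41790666]] [373.         287.66666667]
0.1 [[368.05619666 286.79326322]] [373.         287.66666667]
0.2 [[363.16709184 286.20589502]] [373.         287.66666667]
0.3 [[358.35153623 285.66311633]] [373.         287.66666667]
0.35 [[355.99036005 285.41052436]] [373.         287.66666667]
[ 365.72036054    4.70485878 1092.95273526]
```

The basket fit agrees with the tub fit (offset 14.5 mm), and the bail is upright (about 0). Peeler: (669,−8.4), yaw 94.6°. Basket: (425.9,−99.9), yaw 86.3°. Now a move helper.

```bash
cat >> h.py <<'E'
PE=np.array([669.0,-8.4,1.651]); BK=np.array([425.9,-99.9,1.506])
def orient(yaw,tilt=0):
    # tool y along -(basket x) ; tilt>0: fingers point forward(basket x)-down
    R=Ro.from_euler('z',yaw)
    x=R.apply([0,-1,0]) if False else None
    z=R.apply([np.sin(tilt),0,-np.cos(tilt)]); y=R.apply([-np.cos(tilt),0,-np.sin(tilt)]); x=np.cross(y,z)
    return Ro.from_matrix(np.c_[x,y,z])
def plan(grasp,R,back=19,s=None):
    """grasp point target (world) -> normalised numbers"""
    s=s or bot.read_state(); R0=Ro.from_quat(s["tcp_rot"])
    tcp=np.array(grasp)+R.apply([0,0,back])
    d=R0.inv().apply(tcp-s["tool_pos"])/500; rv=(R0.inv()*R).as_rotvec()/np.pi
    print("tcp",tcp.round(1),"offset",d.round(4).tolist(),"rot",rv.round(4).tolist(),"rows",round(np.linalg.norm(d)*8,1),round(np.linalg.norm(rv)*180/10.7,1))
def show():
    s=bot.read_state(); print(round(float(s["clock"]),2),np.round(s["tool_pos"],1),np.round(s["joint_positions"],2),np.round(s["force"],1),np.round(s["finger_gap"],3),np.round(s["gripper_force"],1))
E
python3 - <<'E'
from h import *
print(T(BK,[4,0,170]));plan(T(BK,[4,0,235])[0],orient(BK[2]))
print(ray(c0([650,5]),0),ray(c0([770,105]),0))
E
```

```text
[[426.15900398 -95.90839419 170.        ]]
tcp [426.2 -95.9 216. ] offset [0.7242, -0.6606, -0.0032] rot [-0.0005, 0.0, 0.139] rows 7.8 2.3
[ 776.55322859 -167.38729773    0.        ] [ 701.81543177 -260.7762437     0.        ]
```

>>> send_rows(
  plan=[
    {"offset": [0.1, -0.09, 0], "delta_rot": [0, 0, 0.03]},
    {"offset": [0.2, -0.18, 0], "delta_rot": [0, 0, 0.06]},
    {"offset": [0.29, -0.264, 0], "delta_rot": [0, 0, 0.09]},
    {"offset": [0.38, -0.347, 0], "delta_rot": [0, 0, 0.12]},
    {"offset": [0.46, -0.42, 0], "delta_rot": [0, 0, 0.139]},
  ],
  gripper=0.7,
)

```text
clock: 0.72
tool_pos: [347.2, -254.5, 214.3]
tcp_rot: [0.999, -0.034, 0.0, -0.0]
force: [-0.1, -0.5, -0.2]
finger_gap: 0.7
gripper_force: 0.0
```

```bash
python3 - <<'E'
from h import *
show();plan(T(BK,[4,0,235])[0],orient(BK[2]))
E
```

```text
0.72 [ 347.2 -254.5  214.3] [-0.91 -0.23  1.98  0.    1.4   0.72] [-0.1 -0.5 -0.2] 0.7 0.0
tcp [426.2 -95.9 216. ] offset [0.136, -0.327, -0.0033] rot [-0.0001, -0.0, -0.0009] rows 2.8 0.0
```

>>> send_rows(
  plan=[
    {"offset": [0.045, -0.108, 0], "delta_rot": [0, 0, 0]},
    {"offset": [0.09, -0.216, 0], "delta_rot": [0, 0, 0]},
    {"offset": [0.12, -0.29, 0], "delta_rot": [0, 0, 0]},
    {"offset": [0.136, -0.327, 0], "delta_rot": [0, 0, 0]},
    {"offset": [0.136, -0.327, 0], "delta_rot": [0, 0, 0]},
  ],
)

```text
clock: 1.35
tool_pos: [425.3, -96.7, 214.2]
tcp_rot: [1.0, -0.031, -0.0, -0.0]
force: [-0.1, 0.2, -0.6]
finger_gap: 0.7
gripper_force: 0.0
```

```bash
python3 - <<'E'
from h import *
show();plan(T(BK,[4,0,170])[0],orient(BK[2]))
c=bot.camera_model("wrist");f=bot.grab_frame("wrist");cv2.imwrite("pics/w0.png",f[:,:,::-1])
print(proj(T(BK,[[4,0,170],[4,-30,170],[4,30,170],[-91.5,-53,71],[-91.5,53,71]]),c))
E
```

```text
1.35 [425.3 -96.7 214.2] [-0.5  -0.22  1.96 -0.    1.39  1.13] [-0.1  0.2 -0.6] 0.7 0.0
tcp [426.2 -95.9 151. ] offset [0.0018, -0.0017, 0.1265] rot [-0.0001, 0.0003, 0.0009] rows 1.0 0.0
[[324.83372242 215.90530708]
 [324.83429151 178.08317079]
 [324.83319347 251.0604637 ]
 [416.14408096 137.09574631]
 [408.19712836 230.72060341]]
```

View pics/w0.png

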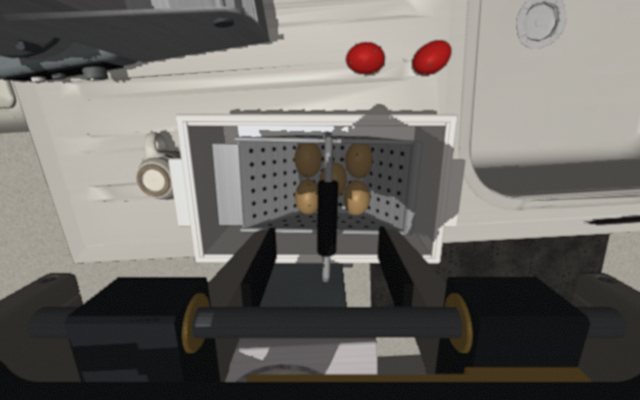

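The wrist view shows the grip from (328,180) to (327,255), against a predicted centre of (325,216), so it's within 2 mm and between the fingers. I'll descend and close.

>>> send_rows(
  plan=[
    {"offset": [0.002, 0, 0.05], "delta_rot": [0, 0, 0]},
    {"offset": [0.002, 0, 0.1], "delta_rot": [0, 0, 0]},
    {"offset": [0.002, 0, 0.127], "delta_rot": [0, 0, 0]},
    {"offset": [0.002, 0, 0.127], "delta_rot": [0, 0, 0]},
    {"offset": [0.002, 0, 0.127], "delta_rot": [0, 0, 0]},
  ],
)

```text
clock: 2.02
tool_pos: [426.8, -98.5, 152.1]
tcp_rot: [0.999, -0.033, 0.001, 0.0]
force: [0.2, 0.5, 0.7]
finger_gap: 0.701
gripper_force: 0.0
```

>>> send_rows(
  plan=[
    {"offset": [0, 0, 0], "delta_rot": [0, 0, 0]},
    {"offset": [0, 0, 0], "delta_rot": [0, 0, 0]},
    {"offset": [0, 0, 0], "delta_rot": [0, 0, 0]},
    {"offset": [0, 0, 0], "delta_rot": [0, 0, 0]},
    {"offset": [0, 0, 0], "delta_rot": [0, 0, 0]},
  ],
  gripper=0,
)

```text
clock: 2.65
tool_pos: [426.3, -97.8, 151.1]
tcp_rot: [0.999, -0.032, 0.0, -0.0]
force: [-0.1, 0.2, -0.5]
finger_gap: 0.175
gripper_force: 0.1
```

>>> send_rows(
  plan=[
    {"offset": [0, 0, 0], "delta_rot": [0, 0, 0]},
    {"offset": [0, 0, 0], "delta_rot": [0, 0, 0]},
    {"offset": [0, 0, -0.01], "delta_rot": [0, 0, 0]},
    {"offset": [0, 0, -0.03], "delta_rot": [0, 0, 0]},
    {"offset": [0, 0, -0.06], "delta_rot": [0, 0, 0]},
  ],
)

```text
clock: 3.28
tool_pos: [425.8, -97.5, 181.3]
tcp_rot: [0.999, -0.032, -0.001, -0.0]
force: [0.5, 0.0, -5.2]
finger_gap: 0.162
gripper_force: 30.0
```

>>> send_rows(
  plan=[
    {"offset": [0, 0, -0.04], "delta_rot": [0, 0, 0]},
    {"offset": [0, 0, -0.08], "delta_rot": [0, 0, 0]},
    {"offset": [0, 0, -0.12], "delta_rot": [0, 0, 0]},
    {"offset": [0, 0, -0.16], "delta_rot": [0, 0, 0]},
    {"offset": [0, 0, -0.19], "delta_rot": [0, 0, 0]},
  ],
)

```text
clock: 3.9
tool_pos: [426.6, -98.0, 277.9]
tcp_rot: [0.999, -0.032, 0.001, 0.0]
force: [0.3, 1.2, -5.4]
finger_gap: 0.164
gripper_force: 30.0
```

>>> send_rows(
  plan=[
    {"offset": [0, 0, -0.02], "delta_rot": [0, 0, 0]},
    {"offset": [0, 0, -0.03], "delta_rot": [0, 0, 0]},
    {"offset": [0, 0, -0.03], "delta_rot": [0, 0, 0]},
    {"offset": [0, 0, -0.03], "delta_rot": [0, 0, 0]},
    {"offset": [0, 0, -0.03], "delta_rot": [0, 0, 0]},
  ],
)

```text
clock: 4.53
tool_pos: [426.1, -97.7, 290.5]
tcp_rot: [0.999, -0.032, -0.001, -0.0]
force: [0.4, -0.3, -5.7]
finger_gap: 0.162
gripper_force: 30.0
```

```bash
python3 - <<'E'
from h import *
show()
g=T(PE,[-104,0,315])[0];print(g);plan(g,orient(PE[2]))
f=bot.grab_frame("side");cv2.imwrite("pics/s1.png",f[100:340,270:590,::-1].repeat(2,0).repeat(2,1))
E
```

```text
4.53 [426.1 -97.7 290.5] [-0.5  -0.25  1.85  0.    1.55  1.13] [ 0.4 -0.3 -5.7] 0.162 30.0
[ 677.33224227 -112.06568255  315.        ]
tcp [ 677.3 -112.1  296. ] offset [0.5033, -0.0039, -0.0115] rot [-0.0002, 0.0003, -0.0462] rows 4.0 0.8
```

View pics/s1.png

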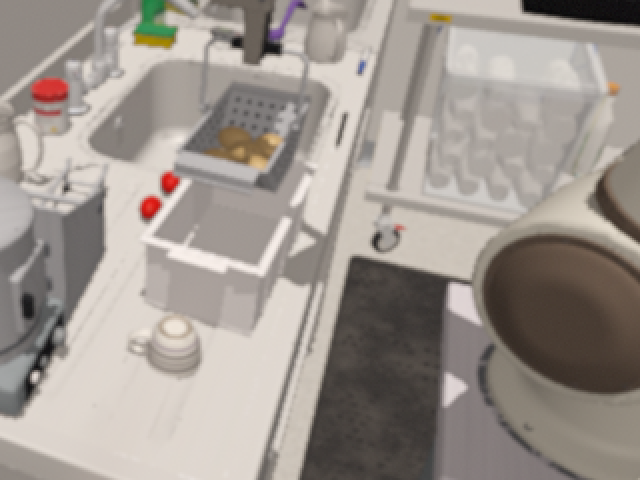

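The basket hangs clear of the tub with the potatoes inside, in the crop around (245,150). I'll carry it over the rods.

>>> send_rows(
  plan=[
    {"offset": [0.015, 0, 0], "delta_rot": [0, 0, 0]},
    {"offset": [0.045, 0, 0], "delta_rot": [0, 0, -0.005]},
    {"offset": [0.09, 0, 0], "delta_rot": [0, 0, -0.01]},
    {"offset": [0.14, 0, 0], "delta_rot": [0, 0, -0.016]},
    {"offset": [0.19, 0, 0], "delta_rot": [0, 0, -0.022]},
  ],
)

```text
clock: 5.2
tool_pos: [522.4, -104.0, 290.8]
tcp_rot: [1.0, 0.002, -0.0, -0.0]
force: [-0.2, 0.6, -5.0]
finger_gap: 0.161
gripper_force: 30.0
```

>>> send_rows(
  plan=[
    {"offset": [0.05, 0, 0], "delta_rot": [0, 0, -0.005]},
    {"offset": [0.1, 0, 0], "delta_rot": [0, 0, -0.01]},
    {"offset": [0.15, 0, 0], "delta_rot": [0, 0, -0.015]},
    {"offset": [0.19, 0, 0], "delta_rot": [0, 0, -0.02]},
    {"offset": [0.23, 0, 0], "delta_rot": [0, 0, -0.022]},
  ],
)

```text
clock: 5.82
tool_pos: [637.2, -103.4, 290.2]
tcp_rot: [0.999, 0.037, -0.0, -0.0]
force: [-1.2, -1.1, -4.7]
finger_gap: 0.168
gripper_force: 30.0
```

>>> send_rows(
  plan=[
    {"offset": [0.03, 0, 0], "delta_rot": [0, 0, -0.002]},
    {"offset": [0.05, 0, 0], "delta_rot": [0, 0, -0.002]},
    {"offset": [0.065, 0, 0], "delta_rot": [0, 0, -0.002]},
    {"offset": [0.075, 0, 0], "delta_rot": [0, 0, -0.002]},
    {"offset": [0.075, 0, 0], "delta_rot": [0, 0, -0.002]},
  ],
)

```text
clock: 6.45
tool_pos: [673.7, -100.7, 291.1]
tcp_rot: [0.999, 0.04, 0.0, -0.0]
force: [0.7, -0.1, -5.9]
finger_gap: 0.164
gripper_force: 30.0
```

```bash
python3 - <<'E'
from h import *
show()
g=T(PE,[-104,0,245])[0];plan(g,orient(PE[2]))
f=bot.grab_frame("top");cv2.imwrite("pics/t1full.png",f[:,:,::-1]);cv2.imwrite("pics/t1.png",cv2.resize(f[90:240,255:445,::-1],None,fx=4,fy=4,interpolation=cv2.INTER_CUBIC))
E
```

```text
6.45 [ 673.7 -100.7  291.1] [-0.33  0.4   1.15  0.    1.59  1.17] [ 0.7 -0.1 -5.9] 0.164 30.0
tcp [ 677.3 -112.1  226. ] offset [0.0055, 0.0232, 0.1302] rot [-0.0, -0.0, -0.0002] rows 1.1 0.0
```

View pics/t1.png

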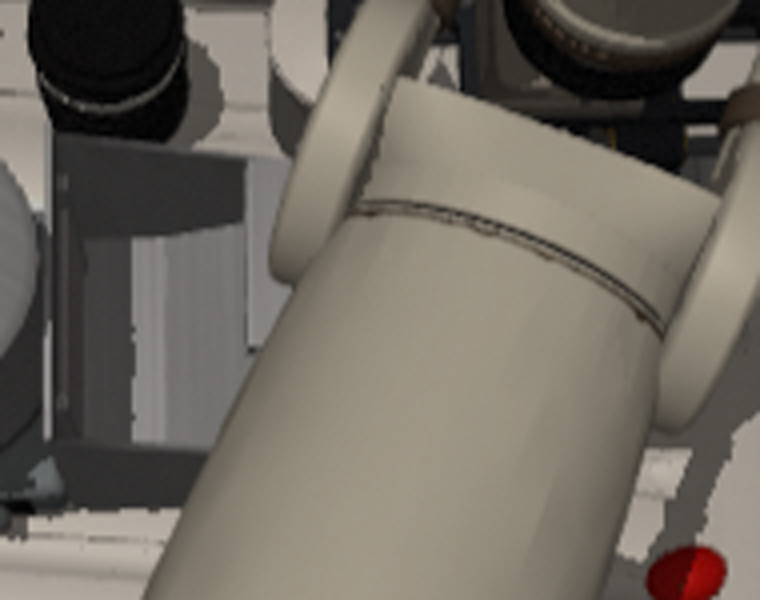

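Only the lip's front edge shows past the arm, at crop column 246, rows 160–351, with the corner at full pixel (316.6,177.6). I'll compare that with what a level hang should give.

```bash
python3 - <<'E'
from h import *
s=bot.read_state(); p=s["tool_pos"]; R=orient(PE[2])
yaw=PE[2]
for bail in(-.2,-.1,0,.1,.2):
  for pit in (-.15,0,.15):   # pit>0 front down
    # bail world angle = bail ; hub below grip
    hub=np.array([-90*np.sin(bail),0,-90*np.cos(bail)])
    B=Ro.from_euler('y',pit)
    c=hub+B.apply(np.array([127,46,65])-[4,0,75])
    w=Ro.from_euler('z',yaw).apply(c)+p+[0,0,19]
    print(bail,pit,proj(w).round(1), w.round(0))
E
```

```text
-0.2 -0.15 [[307.7 174.2]] [616.  36. 230.]
-0.2 0 [[307.9 177. ]] [616.  36. 212.]
-0.2 0.15 [[309.6 179.7]] [617.  33. 194.]
-0.1 -0.15 [[312.6 174.3]] [617.  27. 229.]
-0.1 0 [[312.7 177.1]] [617.  27. 211.]
-0.1 0.15 [[314.3 179.8]] [617.  24. 192.]
0 -0.15 [[317.6 174.3]] [618.  18. 229.]
0 0 [[317.6 177.1]] [618.  18. 210.]
0 0.15 [[319.1 179.8]] [618.  15. 192.]
0.1 -0.15 [[322.5 174.2]] [618.   9. 229.]
0.1 0 [[322.5 177. ]] [618.   9. 211.]
0.1 0.15 [[323.9 179.6]] [619.   6. 192.]
0.2 -0.15 [[327.5 173.9]] [619.   0. 230.]
0.2 0 [[327.3 176.7]] [619.   0. 212.]
0.2 0.15 [[328.6 179.4]] [619.  -3. 194.]
```

Level, with the bail near 0. I'll shift to the target xy, lower to 40 mm above seating, and check.

>>> send_rows(
  plan=[
    {"offset": [0.003, 0.012, 0], "delta_rot": [0, 0, 0]},
    {"offset": [0.0055, 0.023, 0.02], "delta_rot": [0, 0, 0]},
    {"offset": [0.0055, 0.023, 0.05], "delta_rot": [0, 0, 0]},
    {"offset": [0.0055, 0.023, 0.09], "delta_rot": [0, 0, 0]},
    {"offset": [0.0055, 0.023, 0.13], "delta_rot": [0, 0, 0]},
  ],
)

```text
clock: 7.12
tool_pos: [676.6, -111.6, 223.7]
tcp_rot: [0.999, 0.04, -0.001, -0.0]
force: [-0.0, 0.3, -5.1]
finger_gap: 0.165
gripper_force: 30.0
```

>>> send_rows(
  plan=[
    {"offset": [0, 0, 0], "delta_rot": [0, 0, 0]},
    {"offset": [0, 0, 0], "delta_rot": [0, 0, 0]},
    {"offset": [0, 0, 0], "delta_rot": [0, 0, 0]},
    {"offset": [0, 0, 0], "delta_rot": [0, 0, 0]},
    {"offset": [0, 0, 0], "delta_rot": [0, 0, 0]},
  ],
)

```text
clock: 7.75
tool_pos: [677.4, -112.1, 226.6]
tcp_rot: [0.999, 0.04, 0.0, 0.0]
force: [0.0, -0.2, -5.7]
finger_gap: 0.164
gripper_force: 30.0
```

```bash
python3 - <<'E'
from h import *
show()
g=T(PE,[-104,0,205])[0];plan(g,orient(PE[2]))
f=bot.grab_frame("top")[115:205,275:365,::-1];w=bot.grab_frame("wrist")[:,:,::-1]
cv2.imwrite("pics/tw.png",cv2.hconcat([cv2.resize(f,(400,400),interpolation=cv2.INTER_CUBIC),cv2.resize(w[:,120:520],(400,400))]))
s=bot.read_state();o=s["tool_pos"]+[0,0,19-165]-Ro.from_euler('z',PE[2]).apply([4,0,0])
P=T([o[0],o[1],PE[2]],[[127,46,65+o[2]],[127,-46,65+o[2]]]);print("lip front corners", ((proj(P)-[275,115])*400/90).round(0).tolist())
print("rail",((proj(T(PE,[[0,-76,97.5],[0,76,97.5]]))-[275,115])*400/90).round(0).tolist())
E
```

```text
7.75 [ 677.4 -112.1  226.6] [-0.34  0.44  1.23  0.    1.47  1.15] [ 0.  -0.2 -5.7] 0.164 30.0
tcp [ 677.3 -112.1  186. ] offset [-0.0001, -0.0, 0.0811] rot [0.0001, -0.0002, -0.0002] rows 0.6 0.0
lip front corners [[215.0, 310.0], [211.0, 114.0]]
rail [[248.0, 88.0], [256.0, 398.0]]
```

View pics/tw.png

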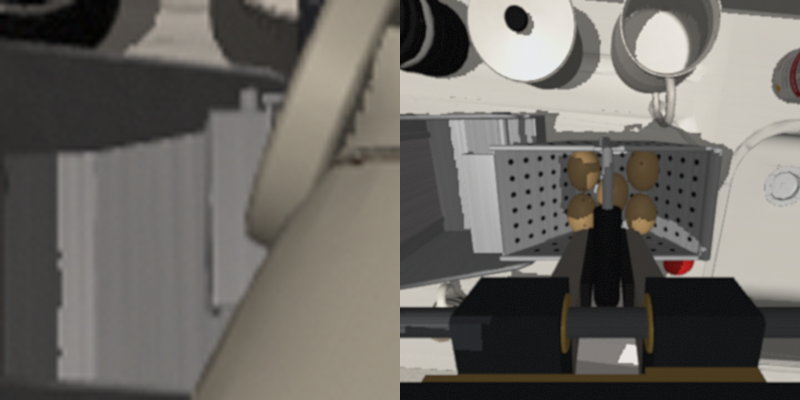

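The lip front edge is at (210,113)–(213,307), predicted (211,114)–(215,310), and five potatoes are visible in the wrist view. I'll lower it to seat.

>>> send_rows(
  plan=[
    {"offset": [0, 0, 0.015], "delta_rot": [0, 0, 0]},
    {"offset": [0, 0, 0.03], "delta_rot": [0, 0, 0]},
    {"offset": [0, 0, 0.045], "delta_rot": [0, 0, 0]},
    {"offset": [0, 0, 0.06], "delta_rot": [0, 0, 0]},
    {"offset": [0, 0, 0.07], "delta_rot": [0, 0, 0]},
  ],
)

```text
clock: 8.48
tool_pos: [676.9, -111.9, 190.2]
tcp_rot: [0.999, 0.04, -0.0, -0.0]
force: [-0.0, -0.3, -5.1]
finger_gap: 0.163
gripper_force: 30.0
```

>>> send_rows(
  plan=[
    {"offset": [0, 0, 0.005], "delta_rot": [0, 0, 0]},
    {"offset": [0, 0, 0.01], "delta_rot": [0, 0, 0]},
    {"offset": [0, 0, 0.012], "delta_rot": [0, 0, 0]},
    {"offset": [0, 0, 0.012], "delta_rot": [0, 0, 0]},
    {"offset": [0, 0, 0.012], "delta_rot": [0, 0, 0]},
  ],
)

```text
clock: 9.1
tool_pos: [677.9, -112.0, 187.1]
tcp_rot: [0.999, 0.04, 0.001, 0.0]
force: [-3.5, 2.3, 6.2]
finger_gap: 0.165
gripper_force: 30.0
```

>>> send_rows(
  plan=[
    {"offset": [0, 0, -0.002], "delta_rot": [0, 0, 0]},
    {"offset": [0, 0, -0.002], "delta_rot": [0, 0, 0]},
    {"offset": [0, 0, -0.002], "delta_rot": [0, 0, 0]},
    {"offset": [0, 0, -0.002], "delta_rot": [0, 0, 0]},
    {"offset": [0, 0, -0.002], "delta_rot": [0, 0, 0]},
  ],
  gripper=0.6,
)

```text
clock: 9.72
tool_pos: [677.2, -112.0, 186.0]
tcp_rot: [0.999, 0.04, -0.0, 0.0]
force: [-0.2, 1.1, 0.1]
finger_gap: 0.598
gripper_force: 0.0
```

>>> send_rows(
  plan=[
    {"offset": [0, 0, -0.03], "delta_rot": [0, 0, 0]},
    {"offset": [0, 0, -0.07], "delta_rot": [0, 0, 0]},
    {"offset": [0, 0, -0.11], "delta_rot": [0, 0, 0]},
    {"offset": [0, 0, -0.16], "delta_rot": [0, 0, 0]},
    {"offset": [0, 0, -0.2], "delta_rot": [0, 0, 0]},
  ],
)

```text
clock: 10.35
tool_pos: [677.7, -112.1, 289.0]
tcp_rot: [0.999, 0.04, 0.001, 0.0]
force: [0.1, -0.6, -0.7]
finger_gap: 0.597
gripper_force: 0.0
```

```bash
python3 - <<'E'
from h import *
show()
f=bot.grab_frame("top")[115:205,275:365,::-1];w=bot.grab_frame("wrist")[:,:,::-1]
cv2.imwrite("pics/tw2.png",cv2.hconcat([cv2.resize(f,(400,400),interpolation=cv2.INTER_CUBIC),cv2.resize(w[:,120:520],(400,400))]))
c=bot.camera_model("wrist")
B=[[127,46,105],[127,-46,105],[-91.5,53,106],[-91.5,-53,106],[4,30,205],[4,-30,205]]
P=T([*T(PE,[-108,0,0])[0][:2],PE[2]],B)
print("top", ((proj(P)-[275,115])*400/90).round(0).tolist())
print("wrist", (proj(P,c)-[120-400,0]).round(0).tolist())
# stage grasp: bar standoff
tl=np.radians(37);R=orient(PE[2],tl);b=T(PE,[-199.5,0,106])[0];print(b)
plan(b-R.apply([0,0,100]),R)
E
```

```text
10.35 [ 677.7 -112.1  289. ] [-0.34  0.42  1.14  0.    1.58  1.15] [ 0.1 -0.6 -0.7] 0.597 0.0
top [[214.0, 332.0], [210.0, 143.0], [688.0, 339.0], [672.0, 122.0], [509.0, 231.0], [502.0, 96.0]]
wrist [[510.0, 216.0], [503.0, 143.0], [680.0, 221.0], [686.0, 137.0], [606.0, 234.0], [605.0, 171.0]]
[ 684.98348396 -207.25868912  106.        ]
tcp [ 688.9 -255.8  170.7] offset [-0.0038, 0.2869, 0.2403] rot [0.2064, -0.0019, 0.0005] rows 3.0 3.5
```

View pics/tw2.png

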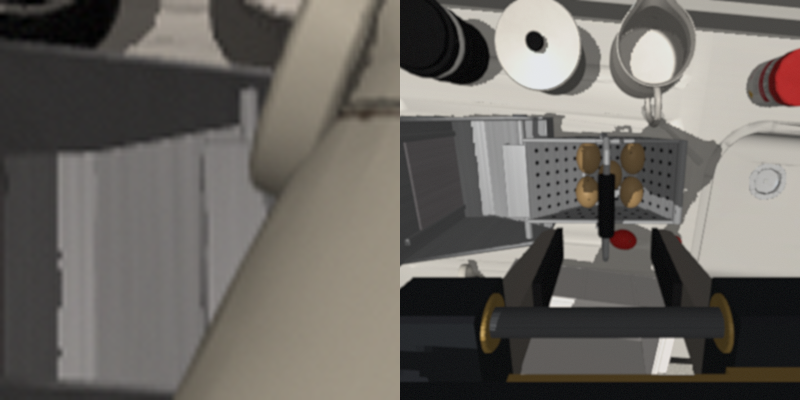

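The basket is seated: lip edge at (204,138)–(210,323), rear bar at wrist crop (683,140)–(679,222), bail upright. Everything is within about 2 mm of the model. Now to a stand-off behind the rear bar, tilted 37°.

>>> send_rows(
  plan=[
    {"offset": [0, 0.1, 0], "delta_rot": [0.03, 0, 0]},
    {"offset": [0, 0.2, 0.02], "delta_rot": [0.085, 0, 0]},
    {"offset": [-0.003, 0.27, 0.08], "delta_rot": [0.14, 0, 0]},
    {"offset": [-0.004, 0.287, 0.16], "delta_rot": [0.19, -0.002, 0]},
    {"offset": [-0.004, 0.287, 0.24], "delta_rot": [0.206, -0.002, 0]},
  ],
  gripper=0.75,
)

```text
clock: 11.08
tool_pos: [684.9, -258.0, 161.0]
tcp_rot: [0.947, 0.035, -0.017, -0.32]
force: [0.7, 1.2, -0.1]
finger_gap: 0.751
gripper_force: 0.0
```

```bash
python3 - <<'E'
from h import *
show()
tl=np.radians(37);R=orient(PE[2],tl);b=T(PE,[-199,0,106])[0]
plan(b-R.apply([0,0,60]),R);plan(b,R)
E
```

```text
11.07 [ 684.9 -258.   161. ] [-0.72  0.96  0.72  0.47  1.93  0.84] [ 0.7  1.2 -0.1] 0.751 0.0
tcp [ 686.9 -231.4  138.7] offset [0.0085, -0.0149, 0.0674] rot [-0.0022, 0.0018, -0.0027] rows 0.6 0.1
tcp [ 684.  -195.4   90.8] offset [0.0092, -0.0141, 0.1874] rot [-0.0022, 0.0018, -0.0027] rows 1.5 0.1
```

>>> send_rows(
  plan=[
    {"offset": [0.004, -0.007, 0.02], "delta_rot": [0, 0, -0.001]},
    {"offset": [0.0085, -0.015, 0.045], "delta_rot": [-0.001, 0.001, -0.002]},
    {"offset": [0.0085, -0.015, 0.06], "delta_rot": [-0.001, 0.001, -0.002]},
    {"offset": [0.0085, -0.015, 0.06], "delta_rot": [-0.001, 0.001, -0.002]},
    {"offset": [0.0085, -0.015, 0.06], "delta_rot": [-0.001, 0.001, -0.002]},
  ],
)

```text
clock: 11.7
tool_pos: [689.2, -230.9, 148.1]
tcp_rot: [0.948, 0.041, -0.013, -0.315]
force: [-0.3, 0.5, -0.1]
finger_gap: 0.746
gripper_force: 0.0
```

```bash
python3 - <<'E'
from h import *
show()
tl=np.radians(37);R=orient(PE[2],tl);b=T(PE,[-198.5,0,106])[0];plan(b,R)
w=bot.grab_frame("wrist")[:,:,::-1];cv2.imwrite("pics/w3.png",w)
c=bot.camera_model("wrist")
print(proj(T(PE,[[-198.5,-53,106],[-198.5,53,106],[-104,-30,205],[-104,30,205]]),c).round(0).tolist())
E
```

```text
11.7 [ 689.2 -230.9  148.1] [-0.69  0.92  0.8   0.47  1.87  0.83] [-0.3  0.5 -0.1] 0.746 0.0
tcp [ 684.  -194.9   90.8] offset [-0.0044, 0.0104, 0.1352] rot [0.0011, 0.0005, 0.0016] rows 1.1 0.0
[[333.0, 151.0], [332.0, 277.0], [139.0, 187.0], [153.0, 265.0]]
```

View pics/w3.png

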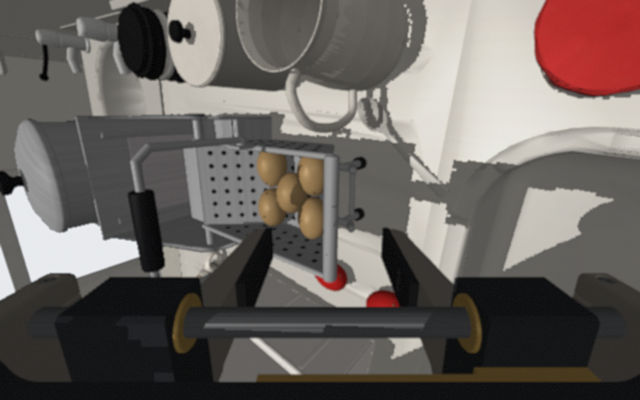

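The rear bar runs from (328,153) to (331,280), predicted (333,151) to (332,277), and is centred between the fingers. I'll advance and close. The picture budget is used up, so the remaining checks will be numeric.

>>> send_rows(
  plan=[
    {"offset": [-0.001, 0.003, 0.03], "delta_rot": [0, 0, 0]},
    {"offset": [-0.003, 0.006, 0.07], "delta_rot": [0.001, 0, 0.001]},
    {"offset": [-0.004, 0.01, 0.11], "delta_rot": [0.001, 0, 0.001]},
    {"offset": [-0.004, 0.01, 0.133], "delta_rot": [0.001, 0, 0.001]},
    {"offset": [-0.004, 0.01, 0.133], "delta_rot": [0.001, 0, 0.001]},
  ],
)

```text
clock: 12.38
tool_pos: [683.2, -194.2, 89.4]
tcp_rot: [0.947, 0.039, -0.015, -0.318]
force: [0.6, -0.1, -0.1]
finger_gap: 0.751
gripper_force: 0.0
```

>>> send_rows(
  plan=[
    {"offset": [0, 0, 0], "delta_rot": [0, 0, 0]},
    {"offset": [0, 0, 0], "delta_rot": [0, 0, 0]},
    {"offset": [0, 0, 0], "delta_rot": [0, 0, 0]},
    {"offset": [0, 0, 0], "delta_rot": [0, 0, 0]},
    {"offset": [0, 0, 0], "delta_rot": [0, 0, 0]},
  ],
)

```text
clock: 13.0
tool_pos: [683.8, -195.3, 90.5]
tcp_rot: [0.947, 0.039, -0.014, -0.318]
force: [-0.1, -0.2, -0.8]
finger_gap: 0.745
gripper_force: 0.0
```

```bash
python3 - <<'E'
from h import *
show()
tl=np.radians(37);R=orient(PE[2],tl);b=T(PE,[-198.5,0,106])[0];plan(b,R)
E
```

```text
13.0 [ 683.8 -195.3   90.5] [-0.66  0.91  0.93  0.47  1.75  0.81] [-0.1 -0.2 -0.8] 0.745 0.0
tcp [ 684.  -194.9   90.8] offset [0.0005, -0.001, 0.0] rot [-0.0004, 0.0007, 0.0002] rows 0.0 0.0
```

>>> send_rows(
  plan=[
    {"offset": [0, 0, 0], "delta_rot": [0, 0, 0]},
    {"offset": [0, 0, 0], "delta_rot": [0, 0, 0]},
    {"offset": [0, 0, 0], "delta_rot": [0, 0, 0]},
    {"offset": [0, 0, 0], "delta_rot": [0, 0, 0]},
    {"offset": [0, 0, 0], "delta_rot": [0, 0, 0]},
  ],
  gripper=0,
)

```text
clock: 13.62
tool_pos: [683.7, -195.2, 90.5]
tcp_rot: [0.947, 0.039, -0.014, -0.318]
force: [0.5, -0.5, 0.3]
finger_gap: 0.228
gripper_force: 0.0
```

>>> send_rows(
  plan=[
    {"offset": [0, 0, 0], "delta_rot": [0, 0, 0]},
    {"offset": [0, 0, 0], "delta_rot": [0, 0, 0]},
    {"offset": [0, 0, 0], "delta_rot": [0, 0, 0]},
    {"offset": [0, 0, 0], "delta_rot": [0, 0, 0]},
    {"offset": [0, 0, 0], "delta_rot": [0, 0, 0]},
  ],
)

```text
clock: 14.25
tool_pos: [683.8, -195.0, 90.6]
tcp_rot: [0.947, 0.039, -0.014, -0.318]
force: [-0.5, 3.3, 2.5]
finger_gap: 0.12
gripper_force: 30.0
```

```bash
python3 - <<'E'
from h import *
show(); s=bot.read_state()
# tipping waypoints: rotate tool about rail axis
R0=Ro.from_quat(s["tcp_rot"]);p0=np.array(s["tool_pos"]);ax=T([0,0,PE[2]],[0,1,0])[0];c=T(PE,[1.5,0,97.5])[0]
q=p0-c
def wp(th): 
    A=Ro.from_rotvec(ax*th); return A.apply(q)+c, A*R0
for a,b in((0,16),(16,36),(36,58),(58,80)):
    pa,Ra=wp(np.radians(a))
    for k in range(1,6):
        th=np.radians(a+(b-a)*k/5);p,R=wp(th)
        print(b,k,(Ra.inv().apply(p-pa)/500).round(3).tolist(),((Ra.inv()*R).as_rotvec()/np.pi).round(4).tolist(),p.round(0))
E
```

```text
14.25 [ 683.8 -195.    90.6] [-0.66  0.91  0.93  0.47  1.75  0.81] [-0.5  3.3  2.5] 0.12 30.0
16 1 [-0.0, -0.013, -0.017] [-0.0178, -0.0, 0.0] [ 684. -195.  101.]
16 2 [-0.0, -0.026, -0.033] [-0.0356, -0.0, 0.0001] [ 684. -195.  112.]
16 3 [-0.0, -0.04, -0.049] [-0.0533, -0.0, 0.0001] [ 684. -194.  122.]
16 4 [-0.0, -0.056, -0.063] [-0.0711, -0.0001, 0.0002] [ 684. -192.  133.]
16 5 [-0.0, -0.072, -0.077] [-0.0889, -0.0001, 0.0002] [ 683. -190.  143.]
36 1 [-0.0, -0.016, -0.021] [-0.0222, -0.0, 0.0001] [ 683. -186.  156.]
36 2 [-0.0, -0.033, -0.041] [-0.0444, -0.0, 0.0001] [ 683. -182.  168.]
36 3 [-0.0, -0.052, -0.06] [-0.0667, -0.0001, 0.0002] [ 682. -176.  180.]
36 4 [-0.0, -0.072, -0.077] [-0.0889, -0.0001, 0.0002] [ 682. -170.  192.]
36 5 [-0.0, -0.093, -0.093] [-0.1111, -0.0001, 0.0003] [ 681. -163.  203.]
58 1 [-0.0, -0.018, -0.023] [-0.0244, -0.0, 0.0001] [ 681. -155.  215.]
58 2 [-0.0, -0.037, -0.045] [-0.0489, -0.0, 0.0001] [ 680. -145.  226.]
58 3 [-0.0, -0.058, -0.065] [-0.0733, -0.0001, 0.0002] [ 679. -135.  236.]
58 4 [-0.0, -0.08, -0.083] [-0.0978, -0.0001, 0.0002] [ 678. -124.  245.]
58 5 [-0.0, -0.104, -0.1] [-0.1222, -0.0001, 0.0003] [ 677. -112.  254.]
80 1 [-0.0, -0.018, -0.023] [-0.0244, -0.0, 0.0001] [ 676. -100.  262.]
80 2 [-0.0, -0.037, -0.045] [-0.0489, -0.0, 0.0001] [675. -87. 268.]
80 3 [-0.0, -0.058, -0.065] [-0.0733, -0.0001, 0.0002] [674. -74. 274.]
80 4 [-0.0, -0.08, -0.083] [-0.0978, -0.0001, 0.0002] [673. -60. 279.]
80 5 [-0.0, -0.104, -0.1] [-0.1222, -0.0001, 0.0003] [672. -46. 282.]
```

The bar is gripped (opening 0.12 ≈ 11 mm, 30 N). Now the tip, following the arc about the rail.

>>> send_rows(
  plan=[
    {"offset": [0, -0.013, -0.017], "delta_rot": [-0.0178, 0, 0]},
    {"offset": [0, -0.026, -0.033], "delta_rot": [-0.0356, 0, 0]},
    {"offset": [0, -0.04, -0.049], "delta_rot": [-0.0533, 0, 0]},
    {"offset": [0, -0.056, -0.063], "delta_rot": [-0.0711, 0, 0]},
    {"offset": [0, -0.072, -0.077], "delta_rot": [-0.0889, 0, 0]},
  ],
)

```text
clock: 14.88
tool_pos: [683.0, -190.9, 141.8]
tcp_rot: [0.983, 0.04, -0.008, -0.181]
force: [0.8, -0.7, -3.0]
finger_gap: 0.121
gripper_force: 30.0
```

>>> send_rows(
  plan=[
    {"offset": [0, -0.016, -0.021], "delta_rot": [-0.0222, 0, 0]},
    {"offset": [0, -0.033, -0.041], "delta_rot": [-0.0444, 0, 0]},
    {"offset": [0, -0.052, -0.06], "delta_rot": [-0.0667, 0, 0]},
    {"offset": [0, -0.072, -0.077], "delta_rot": [-0.0889, 0, 0]},
    {"offset": [0, -0.093, -0.093], "delta_rot": [-0.1111, 0, 0]},
  ],
)

```text
clock: 15.5
tool_pos: [680.8, -163.7, 202.0]
tcp_rot: [0.999, 0.041, -0.002, -0.008]
force: [0.3, -0.0, -4.1]
finger_gap: 0.117
gripper_force: 30.0
```

```bash
cat >> h.py <<'E'
P0=np.array([683.8,-195.0,90.6])
def slot():
    """hook slot in rail frame if the grip on the bar is rigid, and tip angle"""
    s=bot.read_state(); R=Ro.from_quat(s["tcp_rot"]); z=Ro.from_euler('z',-PE[2]).apply(R.apply([0,0,1]))
    t=np.arctan2(z[0],-z[2]); tip=np.radians(37.1)-t
    g=np.array(s["tool_pos"])-R.apply([0,0,19])
    g=Ro.from_euler('z',-PE[2]).apply(g-[PE[0],PE[1],97.5])
    d=Ro.from_euler('y',tip).apply([199.5,0,-8.5])
    print("tip",np.degrees(tip).round(1),"slot",(g+d).round(1))
E
python3 -c "
from h import *
show();slot()"
```

```text
15.5 [ 680.8 -163.7  202. ] [-0.41  0.5   1.2   0.01  1.45  1.07] [ 0.3 -0.  -4.1] 0.117 30.0
tip 36.2 slot [-0.1  0.6 -1.2]
```

>>> send_rows(
  plan=[
    {"offset": [0, -0.018, -0.023], "delta_rot": [-0.0244, 0, 0]},
    {"offset": [0, -0.037, -0.045], "delta_rot": [-0.0489, 0, 0]},
    {"offset": [0, -0.058, -0.065], "delta_rot": [-0.0733, 0, 0]},
    {"offset": [0, -0.08, -0.083], "delta_rot": [-0.0978, 0, 0]},
    {"offset": [0, -0.104, -0.1], "delta_rot": [-0.1222, 0, 0]},
  ],
)

```text
clock: 16.12
tool_pos: [676.6, -112.3, 252.6]
tcp_rot: [0.982, 0.041, 0.006, 0.183]
force: [-0.9, 0.9, -5.4]
finger_gap: 0.119
gripper_force: 30.0
```

>>> send_rows(
  plan=[
    {"offset": [0, -0.018, -0.023], "delta_rot": [-0.0244, 0, 0]},
    {"offset": [0, -0.037, -0.045], "delta_rot": [-0.0489, 0, 0]},
    {"offset": [0, -0.058, -0.065], "delta_rot": [-0.0733, 0, 0]},
    {"offset": [0, -0.08, -0.083], "delta_rot": [-0.0978, 0, 0]},
    {"offset": [0, -0.104, -0.1], "delta_rot": [-0.1222, 0, 0]},
  ],
)

```text
clock: 16.75
tool_pos: [671.7, -45.8, 281.0]
tcp_rot: [0.93, 0.039, 0.014, 0.366]
force: [0.5, -0.1, -3.7]
finger_gap: 0.119
gripper_force: 30.0
```

>>> send_rows(
  plan=[
    {"offset": [0, 0, 0], "delta_rot": [0, 0, 0]},
    {"offset": [0, 0, 0], "delta_rot": [0, 0, 0]},
    {"offset": [0, 0, 0], "delta_rot": [0, 0, 0]},
    {"offset": [0, 0, 0], "delta_rot": [0, 0, 0]},
    {"offset": [0, 0, 0], "delta_rot": [0, 0, 0]},
  ],
)

```text
clock: 17.38
tool_pos: [671.8, -46.6, 282.4]
tcp_rot: [0.93, 0.038, 0.014, 0.365]
force: [-0.3, 0.6, -3.5]
finger_gap: 0.122
gripper_force: 30.0
```

```bash
python3 - <<'E'
from h import *
show();slot()
for n in("top","side","wrist"):
    f=bot.grab_frame(n)[:,:,::-1];cv2.imwrite(f"pics/p_{n}.png",f)
    h=cv2.cvtColor(np.ascontiguousarray(f),cv2.COLOR_BGR2HSV)
    m=cv2.inRange(h,(10,90,50),(24,255,255));k,_,st,ce=cv2.connectedComponentsWithStats(m)
    print(n,[(st[i,4],ce[i].round(0).tolist()) for i in range(1,k) if st[i,4]>25])
print(proj(T(PE,[[75,0,40],[0,-76,97.5],[0,76,97.5],[126,0,176]])).round(0).tolist(),proj(T(PE,[[75,0,40],[0,0,97.5]]),bot.camera_model("wrist")).round(0).tolist())
E
```

```text
17.38 [671.8 -46.6 282.4] [ 0.08  0.43  1.3  -0.76  1.45  1.68] [-0.3  0.6 -3.5] 0.122 30.0
tip 80.0 slot [0.9 0.3 0.8]
top [(np.int32(52), [216.0, 31.0]), (np.int32(30), [221.0, 54.0]), (np.int32(45), [324.0, 104.0]), (np.int32(33), [333.0, 129.0]), (np.int32(36), [312.0, 137.0]), (np.int32(485), [287.0, 184.0]), (np.int32(262), [297.0, 174.0])]
side [(np.int32(117), [391.0, 52.0]), (np.int32(101), [391.0, 64.0]), (np.int32(42), [490.0, 109.0]), (np.int32(31), [346.0, 121.0]), (np.int32(37), [571.0, 192.0]), (np.int32(115), [328.0, 387.0]), (np.int32(125), [265.0, 390.0])]
wrist [(np.int32(188), [448.0, 126.0]), (np.int32(309), [559.0, 126.0]), (np.int32(502), [543.0, 147.0]), (np.int32(1829), [13.0, 188.0]), (np.int32(1556), [67.0, 185.0]), (np.int32(1748), [82.0, 231.0]), (np.int32(416), [292.0, 323.0]), (np.int32(380), [361.0, 324.0]), (np.int32(3373), [334.0, 376.0])]
[[297.0, 177.0], [331.0, 135.0], [333.0, 205.0], [268.0, 158.0]] [[69.0, 196.0], [172.0, 194.0]]
```

Tip is 80° with the slot within 1 mm of the rail. Three potatoes are visible as blobs in the hopper and the others may be hidden. I'll go to 88°, shake slightly, and recount.

```bash
python3 - <<'E'
from h import *
s=bot.read_state();R0=Ro.from_quat(s["tcp_rot"]);ax=T([0,0,PE[2]],[0,1,0])[0];c=T(PE,[1,0,97.5])[0];q=np.array(s["tool_pos"])-c
for a in(4,8,-7):
    A=Ro.from_rotvec(ax*np.radians(a));R=A*R0
    print(a,(R0.inv().apply(A.apply(q)-q)/500).round(4).tolist(),((R0.inv()*R).as_rotvec()/np.pi).round(4).tolist())
E
```

```text
4 [0.0, -0.0159, -0.021] [-0.0222, -0.0001, -0.0]
8 [0.0001, -0.0333, -0.0408] [-0.0444, -0.0001, -0.0]
-7 [-0.0001, 0.0242, 0.0392] [0.0389, 0.0001, 0.0]
```

>>> send_rows(
  plan=[
    {"offset": [0, -0.016, -0.021], "delta_rot": [-0.0222, 0, 0]},
    {"offset": [0, -0.033, -0.041], "delta_rot": [-0.0444, 0, 0]},
    {"offset": [0, -0.033, -0.041], "delta_rot": [-0.0444, 0, 0]},
    {"offset": [0, -0.016, -0.021], "delta_rot": [-0.0222, 0, 0]},
    {"offset": [0, -0.033, -0.041], "delta_rot": [-0.0444, 0, 0]},
  ],
)

```text
clock: 18.15
tool_pos: [670.7, -23.6, 289.7]
tcp_rot: [0.902, 0.034, 0.019, 0.43]
force: [0.7, 0.2, -3.6]
finger_gap: 0.118
gripper_force: 30.0
```

>>> send_rows(
  plan=[
    {"offset": [0, 0, 0], "delta_rot": [0, 0, 0]},
    {"offset": [0, 0, 0], "delta_rot": [0, 0, 0]},
    {"offset": [0, 0, 0], "delta_rot": [0, 0, 0]},
    {"offset": [0, 0, 0], "delta_rot": [0, 0, 0]},
    {"offset": [0, 0, 0], "delta_rot": [0, 0, 0]},
  ],
)

```text
clock: 18.77
tool_pos: [669.6, -20.3, 286.0]
tcp_rot: [0.902, 0.037, 0.017, 0.429]
force: [0.5, 0.9, -3.2]
finger_gap: 0.119
gripper_force: 30.0
```

```bash
cat >> h.py <<'E'
def brown(n):
    f=bot.grab_frame(n)[:,:,::-1];h=cv2.cvtColor(np.ascontiguousarray(f),cv2.COLOR_BGR2HSV)
    m=cv2.inRange(h,(10,90,50),(24,255,255));k,_,st,ce=cv2.connectedComponentsWithStats(m)
    print(n,[(int(st[i,4]),st[i,:4].tolist()) for i in range(1,k) if st[i,4]>25])
    return f
def arc(angs):
    s=bot.read_state();R0=Ro.from_quat(s["tcp_rot"]);ax=T([0,0,PE[2]],[0,1,0])[0];c=T(PE,[1,0,97.5])[0];q=np.array(s["tool_pos"])-c
    a0=0
    for seg in angs:
        Ra=Ro.from_rotvec(ax*np.radians(a0))
        for a in np.linspace(a0,seg,6)[1:]:
            A=Ro.from_rotvec(ax*np.radians(a));B=Ra*R0
            print(round(a),(B.inv().apply(A.apply(q)-Ra.apply(q))/500).round(3).tolist(),((B.inv()*A*R0).as_rotvec()/np.pi).round(4).tolist())
        a0=seg
E
python3 - <<'E'
from h import *
show();slot();brown("wrist");brown("top");s=bot.read_state()
arc([-22,-44,-64,-80,-88])
E
```

```text
18.77 [669.6 -20.3 286. ] [ 0.16  0.48  1.29 -0.89  1.51  1.78] [ 0.5  0.9 -3.2] 0.119 30.0
tip 88.0 slot [1.3 0.3 0.8]
wrist [(155, [408, 114, 8, 24]), (164, [499, 115, 11, 23]), (29, [488, 118, 7, 7]), (399, [480, 129, 21, 26]), (1903, [0, 150, 27, 101]), (1528, [35, 165, 46, 46]), (1449, [58, 207, 41, 66]), (40, [544, 261, 7, 8]), (417, [288, 293, 11, 60]), (393, [356, 293, 10, 61]), (342, [505, 360, 40, 23]), (33, [547, 365, 7, 6]), (3365, [134, 367, 344, 15]), (66, [503, 368, 14, 9])]
top [(226, [163, 39, 31, 25]), (34, [182, 61, 12, 11]), (62, [170, 64, 16, 15]), (49, [293, 103, 10, 8]), (30, [240, 105, 9, 16]), (38, [304, 125, 8, 10]), (39, [287, 134, 8, 10]), (441, [281, 158, 26, 28]), (95, [276, 179, 14, 17]), (172, [286, 188, 22, 13])]
-4 [-0.0, 0.016, 0.024] [0.0244, 0.0001, 0.0]
-9 [-0.0, 0.03, 0.05] [0.0489, 0.0001, 0.0]
-13 [-0.0, 0.042, 0.076] [0.0733, 0.0002, 0.0]
-18 [-0.0, 0.051, 0.104] [0.0978, 0.0002, 0.0001]
-22 [-0.0, 0.059, 0.131] [0.1222, 0.0003, 0.0001]
-26 [-0.0, 0.016, 0.024] [0.0244, 0.0001, 0.0]
-31 [-0.0, 0.03, 0.05] [0.0489, 0.0001, 0.0]
-35 [-0.0, 0.042, 0.076] [0.0733, 0.0002, 0.0]
-40 [-0.0, 0.051, 0.104] [0.0978, 0.0002, 0.0001]
-44 [-0.0, 0.059, 0.131] [0.1222, 0.0003, 0.0001]
-48 [-0.0, 0.014, 0.022] [0.0222, 0.0001, 0.0]
-52 [-0.0, 0.027, 0.045] [0.0444, 0.0001, 0.0]
-56 [-0.0, 0.039, 0.069] [0.0667, 0.0002, 0.0]
-60 [-0.0, 0.048, 0.094] [0.0889, 0.0002, 0.0001]
-64 [-0.0, 0.056, 0.119] [0.1111, 0.0003, 0.0001]
-67 [-0.0, 0.012, 0.018] [0.0178, 0.0, 0.0]
-70 [-0.0, 0.022, 0.036] [0.0356, 0.0001, 0.0]
-74 [-0.0, 0.032, 0.055] [0.0533, 0.0001, 0.0]
-77 [-0.0, 0.041, 0.074] [0.0711, 0.0002, 0.0]
-80 [-0.0, 0.048, 0.094] [0.0889, 0.0002, 0.0001]
-82 [-0.0, 0.006, 0.009] [0.0089, 0.0, 0.0]
-83 [-0.0, 0.012, 0.018] [0.0178, 0.0, 0.0]
-85 [-0.0, 0.017, 0.027] [0.0267, 0.0001, 0.0]
-86 [-0.0, 0.022, 0.036] [0.0356, 0.0001, 0.0]
-88 [-0.0, 0.027, 0.045] [0.0444, 0.0001, 0.0]
```

Lower halfway and recount.

>>> send_rows(
  plan=[
    {"offset": [0, 0.016, 0.024], "delta_rot": [0.0244, 0, 0]},
    {"offset": [0, 0.03, 0.05], "delta_rot": [0.0489, 0, 0]},
    {"offset": [0, 0.042, 0.076], "delta_rot": [0.0733, 0, 0]},
    {"offset": [0, 0.051, 0.104], "delta_rot": [0.0978, 0, 0]},
    {"offset": [0, 0.059, 0.131], "delta_rot": [0.1222, 0, 0]},
  ],
)

```text
clock: 19.5
tool_pos: [675.2, -89.9, 267.7]
tcp_rot: [0.968, 0.04, 0.009, 0.249]
force: [-0.1, -0.1, -2.8]
finger_gap: 0.124
gripper_force: 30.0
```

>>> send_rows(
  plan=[
    {"offset": [0, 0.016, 0.024], "delta_rot": [0.0244, 0, 0]},
    {"offset": [0, 0.03, 0.05], "delta_rot": [0.0489, 0, 0]},
    {"offset": [0, 0.042, 0.076], "delta_rot": [0.0733, 0, 0]},
    {"offset": [0, 0.051, 0.104], "delta_rot": [0.0978, 0, 0]},
    {"offset": [0, 0.059, 0.131], "delta_rot": [0.1222, 0, 0]},
  ],
)

```text
clock: 20.12
tool_pos: [679.7, -147.5, 224.4]
tcp_rot: [0.997, 0.041, 0.001, 0.06]
force: [0.3, 0.2, -3.9]
finger_gap: 0.118
gripper_force: 30.0
```

```bash
python3 - <<'E'
from h import *
show();slot();brown("wrist");brown("top");s=bot.read_state()
c=bot.camera_model("wrist")
print("bag",proj(T(PE,[[0,0,97.5],[75,0,40]]),c).round(0).tolist())
E
```

```text
20.12 [ 679.7 -147.5  224.4] [-0.34  0.44  1.24 -0.11  1.42  1.17] [ 0.3  0.2 -3.9] 0.118 30.0
tip 44.0 slot [0.5 0.5 1.2]
wrist [(96, [77, 140, 24, 6]), (4072, [73, 155, 77, 90]), (341, [289, 294, 10, 59]), (334, [356, 294, 10, 59]), (3261, [135, 368, 341, 14])]
top [(956, [275, 157, 34, 44]), (40, [246, 373, 13, 7])]
bag [[168.0, 194.0], [119.0, 183.0]]
```

There's no brown inside the basket, and all of it (956 px in the top view) is in the hopper. I'll lower the rest of the way.

>>> send_rows(
  plan=[
    {"offset": [0, 0.014, 0.022], "delta_rot": [0.0222, 0, 0]},
    {"offset": [0, 0.027, 0.045], "delta_rot": [0.0444, 0, 0]},
    {"offset": [0, 0.039, 0.069], "delta_rot": [0.0667, 0, 0]},
    {"offset": [0, 0.048, 0.094], "delta_rot": [0.0889, 0, 0]},
    {"offset": [0, 0.056, 0.119], "delta_rot": [0.1111, 0, 0]},
  ],
)

```text
clock: 20.85
tool_pos: [682.9, -181.1, 169.0]
tcp_rot: [0.993, 0.041, -0.006, -0.113]
force: [0.4, 0.7, -3.4]
finger_gap: 0.117
gripper_force: 30.0
```

>>> send_rows(
  plan=[
    {"offset": [0, 0.012, 0.018], "delta_rot": [0.0178, 0, 0]},
    {"offset": [0, 0.022, 0.036], "delta_rot": [0.0356, 0, 0]},
    {"offset": [0, 0.032, 0.055], "delta_rot": [0.0533, 0, 0]},
    {"offset": [0, 0.041, 0.074], "delta_rot": [0.0711, 0, 0]},
    {"offset": [0, 0.048, 0.094], "delta_rot": [0.0889, 0, 0]},
  ],
)

```text
clock: 21.48
tool_pos: [683.9, -193.8, 117.6]
tcp_rot: [0.967, 0.04, -0.012, -0.25]
force: [0.2, 0.1, -1.9]
finger_gap: 0.123
gripper_force: 30.0
```

```bash
python3 - <<'E'
from h import *
show();slot();s=bot.read_state();plan(P0-Ro.from_quat([.947,.039,-.014,-.318]).apply([0,0,19]),Ro.from_quat([.947,.039,-.014,-.318]))
E
```

```text
21.48 [ 683.9 -193.8  117.6] [-0.62  0.8   1.    0.38  1.67  0.84] [ 0.2  0.1 -1.9] 0.123 30.0
tip 8.1 slot [ 1.1 -0.1  0.2]
tcp [ 683.8 -195.    90.6] offset [-0.0003, 0.0283, 0.0461] rot [0.0453, 0.0004, 0.0001] rows 0.4 0.8
```

>>> send_rows(
  plan=[
    {"offset": [0, 0.006, 0.01], "delta_rot": [0.009, 0, 0]},
    {"offset": [0, 0.012, 0.019], "delta_rot": [0.018, 0, 0]},
    {"offset": [0, 0.018, 0.028], "delta_rot": [0.027, 0, 0]},
    {"offset": [0, 0.023, 0.037], "delta_rot": [0.036, 0, 0]},
    {"offset": [0, 0.028, 0.045], "delta_rot": [0.045, 0, 0]},
  ],
)

```text
clock: 22.1
tool_pos: [684.2, -196.2, 91.7]
tcp_rot: [0.947, 0.039, -0.013, -0.319]
force: [-0.3, -5.9, 8.0]
finger_gap: 0.115
gripper_force: 30.0
```

>>> send_rows(
  plan=[
    {"offset": [0, 0, 0], "delta_rot": [0, 0, 0]},
    {"offset": [0, 0, 0], "delta_rot": [0, 0, 0]},
    {"offset": [0, 0, 0], "delta_rot": [0, 0, 0]},
    {"offset": [0, 0, 0], "delta_rot": [0, 0, 0]},
    {"offset": [0, 0, 0], "delta_rot": [0, 0, 0]},
  ],
)

```text
clock: 22.72
tool_pos: [684.1, -195.9, 92.0]
tcp_rot: [0.947, 0.039, -0.013, -0.318]
force: [-0.2, -4.3, 5.1]
finger_gap: 0.123
gripper_force: 30.0
```

```bash
python3 -c "
from h import *
show();slot()"
```

```text
22.73 [ 684.1 -195.9   92. ] [-0.66  0.91  0.93  0.47  1.75  0.81] [-0.2 -4.3  5.1] 0.123 30.0
tip -0.0 slot [-0.1 -0.   1.2]
```

Seated, level and in contact. Now release and retreat along the tool axis.

>>> send_rows(
  plan=[
    {"offset": [0, 0, 0], "delta_rot": [0, 0, 0]},
    {"offset": [0, 0, 0], "delta_rot": [0, 0, 0]},
    {"offset": [0, 0, 0], "delta_rot": [0, 0, 0]},
    {"offset": [0, 0, 0], "delta_rot": [0, 0, 0]},
    {"offset": [0, 0, 0], "delta_rot": [0, 0, 0]},
  ],
  gripper=0.75,
)

```text
clock: 23.35
tool_pos: [683.7, -195.4, 90.9]
tcp_rot: [0.947, 0.039, -0.014, -0.319]
force: [0.4, -0.1, -0.4]
finger_gap: 0.644
gripper_force: 0.0
```

>>> send_rows(
  plan=[
    {"offset": [0, 0, -0.02], "delta_rot": [0, 0, 0]},
    {"offset": [0, 0, -0.06], "delta_rot": [0, 0, 0]},
    {"offset": [0, 0, -0.11], "delta_rot": [0, 0, 0]},
    {"offset": [0, 0, -0.16], "delta_rot": [0, 0, 0]},
    {"offset": [0, 0, -0.2], "delta_rot": [0, 0, 0]},
  ],
)

```text
clock: 23.98
tool_pos: [689.1, -257.0, 172.5]
tcp_rot: [0.947, 0.039, -0.013, -0.318]
force: [-0.9, -0.7, -0.0]
finger_gap: 0.752
gripper_force: 0.0
```

>>> send_rows(
  plan=[
    {"offset": [0, 0, -0.04], "delta_rot": [0, 0, 0]},
    {"offset": [0, 0, -0.08], "delta_rot": [0, 0, 0]},
    {"offset": [0, 0, -0.1], "delta_rot": [0, 0, 0]},
    {"offset": [0, 0, -0.1], "delta_rot": [0, 0, 0]},
    {"offset": [0, 0, -0.1], "delta_rot": [0, 0, 0]},
  ],
)

```text
clock: 24.6
tool_pos: [691.2, -285.3, 209.7]
tcp_rot: [0.947, 0.039, -0.014, -0.319]
force: [0.2, 0.0, -0.6]
finger_gap: 0.752
gripper_force: 0.0
```

```bash
python3 - <<'E'
from h import *
show();f=brown("top");brown("wrist");w=bot.grab_frame("wrist")[:,:,::-1];c=bot.camera_model("wrist")
cv2.imwrite("pics/end_top.png",f);cv2.imwrite("pics/end_wrist.png",w)
B=[[127,46,105],[127,-46,105],[-91.5,53,106],[-91.5,-53,106]]
P=T([*T(PE,[-108,0,0])[0][:2],PE[2]],B);a=proj(P).round(0);b=proj(P,c).round(0);print(a.tolist(),b.tolist())
# brightness profile of the lip front edge (top) and rear bar (wrist)
g=cv2.cvtColor(np.ascontiguousarray(f),cv2.COLOR_BGR2GRAY).astype(int);y=int(a[:2,1].mean())
print("lip",g[y,310:345].tolist(),g[y+15,310:345].tolist())
g=cv2.cvtColor(np.ascontiguousarray(w),cv2.COLOR_BGR2GRAY).astype(int);m=b[2:].mean(0).astype(int)
for dy in(-15,0,15):print("bar",m[0]-18,g[m[1]+dy,m[0]-18:m[0]+18].tolist())
E
```

```text
24.6 [ 691.2 -285.3  209.7] [-0.74  1.01  0.54  0.48  2.05  0.88] [ 0.2  0.  -0.6] 0.752 0.0
top [(30, [543, 145, 8, 9]), (962, [275, 157, 33, 44]), (28, [296, 305, 7, 10])]
wrist [(809, [172, 294, 29, 59]), (823, [453, 294, 29, 59]), (3346, [257, 367, 344, 15])]
[[323.0, 190.0], [322.0, 147.0], [430.0, 191.0], [426.0, 142.0]] [[215.0, 197.0], [208.0, 136.0], [327.0, 235.0], [327.0, 138.0]]
lip [119, 121, 123, 122, 117, 119, 122, 125, 124, 118, 118, 117, 105, 142, 134, 134, 135, 135, 136, 137, 136, 136, 135, 135, 137, 140, 83, 94, 95, 96, 95, 96, 93, 94, 91] [120, 121, 122, 123, 120, 119, 122, 123, 124, 120, 117, 117, 112, 155, 139, 138, 137, 139, 140, 141, 140, 139, 139, 139, 139, 136, 113, 96, 97, 96, 96, 96, 95, 95, 96]
bar 309 [141, 132, 134, 144, 150, 152, 145, 123, 101, 107, 132, 142, 139, 139, 145, 148, 148, 140, 129, 116, 102, 86, 75, 78, 87, 95, 95, 94, 94, 94, 95, 92, 83, 80, 81, 80]
bar 309 [148, 147, 146, 148, 150, 151, 151, 150, 149, 146, 146, 144, 140, 141, 146, 150, 148, 137, 127, 112, 100, 84, 75, 82, 90, 95, 94, 95, 95, 95, 94, 92, 83, 78, 80, 79]
bar 309 [123, 87, 71, 100, 132, 148, 140, 110, 76, 85, 119, 136, 140, 142, 148, 150, 146, 136, 125, 111, 96, 82, 71, 73, 77, 78, 77, 78, 77, 72, 66, 70, 75, 77, 76, 75]
```

```bash
python3 - <<'E'
from h import *
for n,(y0,y1,x0,x1) in(("top0",(260,320,330,410)),("end_top",(150,210,265,320))):
    f=cv2.imread(f"pics/{n}.png");h=cv2.cvtColor(f,cv2.COLOR_BGR2HSV)
    m=cv2.inRange(h,(8,80,30),(26,255,255))[y0:y1,x0:x1]
    print(n,m.sum()//255)
    if n=="end_top":
        g=f[y0:y1,x0:x1,2]
        for r in range(5,54): print(''.join("%x"%(v//16) if k else '.' for v,k in zip(g[r,8:46],m[r,8:46])))
E
```

```text
top0 1201
end_top 983
......................................
......................................
.......333335.........................
.....334444465........................
....33444444665.......................
....34444444766.......................
...3344444447765......................
...34444444477654.....................
...34444444477664.....................
..334444444777765......676666.........
..344444445887764....6677777665.......
..344444445887764...67778877765.......
...44444445877664..6778888877665......
..334444445687654.57788888777665......
...34444444577654567889988787765......
...33444444476653677889998877665......
....344444447654467889aa988776553.....
....333444445653567889aa987776543.....
....33344444444.5778899988776654......
.....334333433..5778888887776553......
.......333333...567888888776654.......
.......333333...667788877766544.......
......33444455...6777777766554........
.....3344444664..6677777666543........
....34444444765..666777655544.........
....344444447665..566666565554........
...34444444777654..555666666655.......
...34444445877654...567777777665......
...34444445877654...6777888777655.....
..334444445877654..777778888776654....
..334444445777654..6688999888776554...
..334444445877654.56689aa9888776554...
..334444445777654.56788999887776554...
...33444445777654.56788888887766554...
...33444444776654..6778888777766544...
...33444444676543..6677777777665543...
....334444445654....566666666665443...
....334444444543....44556665555443....
.....3344444454..5665544555554443.....
......33333334..566666553444433.......
........33333..5577777654.............
..............567777776554............
..............677887677654............
.............5677886577655............
.............67788877777654...........
..............5667777766654...........
......................................
......................................
......................................
```

Five separate potatoes are in the hopper: two on the left, two on the right, and one at bottom centre. The basket is seated and clear of the hand.

```bash
python3 -c "
from bench import bot
print(bot.hand_in())"
```

```text
the job is handed in; nothing more can be done
None
```

The job is handed in at about 25 s of the 66 s allowed: my last camera checks put all five potatoes in the hopper and the empty basket level on the rods, hooked and released; no verdict came back, and I never touched the cup or spoon but did not re-measure them.

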